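# Transfer inspected rail modules to the outgoing rack in the same order

## Task

The four control modules in the full rack have passed inspection: move them all to the empty rack in the same order, so that the module at the left end goes into the left-end nest and so on along the row. Each must stand upright, flat on the floor of its own nest and square with the rack, all let go of. Set them down without dropping or tipping any, and leave the aluminium lens adapter where it is.

Things in the scene. Friction and masses are not known exactly. Their poses are not given: they have to be found in the camera images.
- module_a: Loose module: grey carrier 45 mm wide (its x, across the row), 47 mm long (its y), sides 32 mm high; on top a green board with a long black two-tier screw terminal block. 49 to 53 mm high, 75 to 145 g. Origin: centre of the flat underside, z up. Stands in a nest of the full rack, within 5 degrees and 4 mm of centred. Grip it by the carrier's sides, 45 mm apart along x; nothing overhangs them.
- module_b: Loose module: grey carrier 45 mm wide (its x, across the row), 40 mm long (its y), sides 32 mm high; on top a green board with a low black header, upright latch at each end. 49 to 53 mm high, 55 to 105 g. Origin: centre of the flat underside, z up. Stands in a nest of the full rack, within 5 degrees and 4 mm of centred. Grip it by the carrier's sides, 45 mm apart along x; nothing overhangs them.
- module_c: Loose module: grey carrier 45 mm wide (its x, across the row), 34 mm long (its y), sides 32 mm high; on top a green board with a finned bare-aluminium heat sink. 49 to 53 mm high, 70 to 130 g. Origin: centre of the flat underside, z up. Stands in a nest of the full rack, within 5 degrees and 4 mm of centred. Grip it by the carrier's sides, 45 mm apart along x; nothing overhangs them.
- module_d: Loose module: grey carrier 45 mm wide (its x, across the row), 28 mm long (its y), sides 32 mm high; on top a green board with two upright round dark capacitors side by side. 49 to 53 mm high, 45 to 95 g. Origin: centre of the flat underside, z up. Stands in a nest of the full rack, within 5 degrees and 4 mm of centred. Grip it by the carrier's sides, 45 mm apart along x; nothing overhangs them.
- nest_a: Fixed black nest of the full rack, in which module_a stands at the start; it stays, marking that module's place in the row. Square tray 68 mm outside, 63 mm inside, floor 4 mm thick, rim 6 mm above the floor; all four alike, 70 mm apart, in a drawn order. Origin: centre of the underside; x across the row, away from the robot, y along the row to the left.
- nest_b: Fixed black nest of the full rack, in which module_b stands at the start; it stays, marking that module's place in the row. Square tray 68 mm outside, 63 mm inside, floor 4 mm thick, rim 6 mm above the floor; all four alike, 70 mm apart, in a drawn order. Origin: centre of the underside; x across the row, away from the robot, y along the row to the left.
- nest_c: Fixed black nest of the full rack, in which module_c stands at the start; it stays, marking that module's place in the row. Square tray 68 mm outside, 63 mm inside, floor 4 mm thick, rim 6 mm above the floor; all four alike, 70 mm apart, in a drawn order. Origin: centre of the underside; x across the row, away from the robot, y along the row to the left.
- nest_d: Fixed black nest of the full rack, in which module_d stands at the start; it stays, marking that module's place in the row. Square tray 68 mm outside, 63 mm inside, floor 4 mm thick, rim 6 mm above the floor; all four alike, 70 mm apart, in a drawn order. Origin: centre of the underside; x across the row, away from the robot, y along the row to the left.
- to_rack: Empty rack, fixed: bar 330 mm long (y) with four black nests like the full rack's. Origin: centre of the underside; x across the row, away from the robot, y along it to the left. Nest middles at y = +105, +35, -35, -105 mm; floors 19.5, rims 25.5 mm above the origin; end stops at y = +-150, 29.5 mm high. Full rack: same build and height. Either may be the nearer; each turned up to 8 degrees.
- lens_adapter: Bystander: loose round aluminium lens adapter, open at the top, 60 mm across and 40 mm high, standing on the mat to the left of the racks; origin: centre of its underside.
There are look-alikes about, which are no part of the job. Leave any blue look-alike of the module_a alone.

How it is judged:
By the outcome, as a careful person would: the job done as asked, in the order asked, and still so for the second after the job is handed in, with the robot touching nothing.
It also fails if it takes over 93 s, if anything falls off the work surface, if the arm or the gripper's body presses on something with over 40 N, if the wrist force passes 120 N, or if a joint passes its speed limit or range.

## Robot

A 6-joint arm with a two-finger parallel gripper is mounted at the origin on the work surface. World frame = base frame: x ahead of the robot, y to its left, z up, the work surface at z = 0. Lengths are in m, angles in rad, forces in N, time in s.
With the tool pointing down it reaches from about 0.4 to 0.825 m from the base axis. Payload 7 kg.
Tool frame: the origin (TCP) lies at the very end of the fingers, on their centre line; the grasp point (between the pads) lies 19 mm behind it; y points along the fingers, z is the direction in which the jaws open and shut, and the axes are right-handed (so a half turn about y gives the same grasp; the last joint's range is limited). The gripper opens to 88 mm and grips with 3 to 60 N. Pads are 19 mm wide; open, the fingers measure 130 mm over their backs; the gripper's body (78 mm by 193 mm) begins 47 mm behind the grasp point.
Start: joints at [1.601, 0.359, 0.012, 0, -1.224, -0.288], TCP at [0.172, 0.653, 0.227] pointing down, gripper open.
Joint ranges: [-3.07, 3.07], [-1.43, 2.12], [-1.02, 1.25], [-3.03, 1.67], [-3.05, -0], [-3.03, 3.03]. Speed limits (rad/s): [2.39, 2.39, 3.01, 3.14, 3.14, 3.14].

## Interface

Orientations are given as [roll, pitch, yaw] about the fixed x, y, z axes, in that order (R = Rz(yaw) Ry(pitch) Rx(roll)).
In Python, from station import get_state, grab_frame, job_done, regions_of gives the robot as it stands.
- The arm moves only by the tool drive_tool, never from a script. Its argument "rows" is a list of rows, each a list of 3 entries, a list of its own where there are three numbers: the shift along the world's x, y, z as a fraction of full scale, then the turn about the world's z as a fraction of full scale, then the opening, from 0 (shut) to 1 (fully open). A call has 1 to 12 rows; each row is the pose to reach, as a shift and turn from the pose commanded when the call began; what a row does not reach only later rows make up. Full scale, the value 1, is 30 cm for a shift and 90 degrees for a turn. A row lasts 1/10 s, in which the tool goes at most 50 mm and 8.59 degrees, less where a joint would pass 70% of its speed; a pose out of reach is approached as far as the arm can. A call with a number of a shift or a turn outside -1 to 1 is refused whole. A call with a gripper value outside its range is refused whole. The fingers move at their own pace and stop on an object; "newtons" is the grip in N (left out, the last holds). Time passes only in rows, so rows that repeat a pose let the fingers close. It gives the time, the measured TCP pose, the force and the opening at its end, in the units of the state.
- get_state(): the state, without advancing time (a new reading comes with each control period).
- grab_frame(name): name is "side" or "top" or "wrist"; returns a dict with "img" (384x512x3 uint8, blue, green, red), "fx", "fy", "cx", "cy" (pixels), "T" (4x4, takes a point from camera to world coordinates); the wrist camera has in their place "hand_eye" (4x4, takes a point from camera to tool coordinates, whose origin is the TCP and whose axes are the tool frame's). Camera axes: x right, y down, z forward; pixel columns grow to the right and rows downward; lengths in m; the calibration is good to about 2 mm. A picture is of the moment at which its call begins: read the wrist's pose just before it. There is no depth.
- job_done(): hands the job in, once; it reports no verdict.
Trained networks look in a picture, given as the dict that the camera call returned (one of the last four; its "shot" number tells which), for a name from the list of things; names that differ only in an ending like _2 or _b are one class to them, and where a whole thing is asked for, a point or a joint stands for the part that bears it (a point fixed in the world has none). Each returns a list of dicts, best first, with "confidence" (0 to 1); they miss things now and then, are a little off and sometimes report something else, mostly with a low value. They report only what shows in the picture. A call takes as long as a camera call. They do not tell look-alikes from the thing itself.
- regions_of(picture, thing): "pixels" (384x512 bool, what is visible of it) and "box" ([left, top, right, bottom] in pixels, round what is visible of it).
The state is a dict: "t": time; "q": joint angles; "qd": joint speeds; "joint_efforts": joint torques, N m; "eef_pos": TCP position; "ee_rot": TCP orientation; "force": force on the tool from outside, world axes, zero at the start; "moment": the same for the moment, N m; "width": finger opening in m.
Only numpy, scipy, OpenCV 4.12 (cv2) and the standard library are available. Lean on these libraries where they do the work, as an engineer would, in place of code of your own. Each camera call takes 0.05 s, during which the arm holds its last target. There are 200 camera calls.

## Working session

There is one attempt and no reset: what is moved stays moved. The work goes in short steps, Python scripts to look and compute and a tool call to move; the robot and the scene stay as the last step left them, time stands still between calls to the robot, and variables do not carry over. Pictures are saved under pics/ and viewed, about 12 in all and at most 16, crops included, and the job is handed in when it is done.

Besides the shell and the picture viewer there is one more tool, called after "Call:" by a JSON object that holds its "name" and its "arguments". drive_tool: Moves the arm, as the interface text tells. Its arguments: {"type":"object","properties":{"rows":{"type":"array"},"newtons":{"type":"number"}},"required":["rows"]}

```bash
mkdir -p pics; ls
python3 - <<'E'
from station import *
import cv2
s=get_state();print({k:s[k] for k in('t','eef_pos','ee_rot','width','force')})
for n in('top','side'):
    f=grab_frame(n);cv2.imwrite(f'pics/{n}0.png',f['img']);print(n,f['fx'],f['cx'],f['cy'],f['T'])
    for th in('module_a','module_b','module_c','module_d','nest_a','to_rack','lens_adapter'):
        print(th,[(r['box'],round(r['confidence'],2)) for r in regions_of(f,th)])
E
```

```text
pics
{'t': 0.0, 'eef_pos': array([0.17201212, 0.65221315, 0.22562883]), 'ee_rot': array([-1.56913845e+00,  1.40451812e-04,  2.88362291e+00]), 'width': 0.08781421460654695, 'force': array([-0.10097881,  0.29513335,  0.38921325])}
top 482.8477928365798 255.19914248869557 189.97442234463315 [[ 0.01302173 -0.99747558  0.06980611  0.4354244 ]
 [-0.99986535 -0.01368652 -0.00905347 -0.07173693]
 [ 0.00998601 -0.06967882 -0.99751949  1.53391734]
 [ 0.          0.          0.          1.        ]]
module_a [([244.9, 155.4, 258.1, 174.1], 0.74), ([204.3, 153.2, 217.3, 167.0], 0.56), ([398.5, 181.2, 422.2, 201.1], 0.54), ([266.6, 154.5, 285.5, 174.0], 0.53), ([226.5, 151.0, 236.4, 169.0], 0.48), ([218.9, 146.4, 243.3, 171.8], 0.32)]
module_b [([244.9, 155.4, 258.1, 174.1], 0.74), ([204.3, 153.2, 217.3, 167.0], 0.56), ([398.5, 181.2, 422.2, 201.1], 0.54), ([266.6, 154.5, 285.5, 174.0], 0.53), ([226.5, 151.0, 236.4, 169.0], 0.48), ([218.9, 146.4, 243.3, 171.8], 0.32)]
module_c [([244.9, 155.4, 258.1, 174.1], 0.74), ([204.3, 153.2, 217.3, 167.0], 0.56), ([398.5, 181.2, 422.2, 201.1], 0.54), ([266.
[... 1224 characters left out ...]
0.5), ([159.8, 111.3, 178.3, 127.1], 0.27)]
module_c [([350.0, 311.9, 376.8, 343.1], 0.95), ([226.3, 145.3, 248.6, 168.0], 0.59), ([263.2, 182.4, 283.9, 209.1], 0.57), ([250.7, 172.3, 270.9, 190.0], 0.5), ([159.8, 111.3, 178.3, 127.1], 0.27)]
module_d [([350.0, 311.9, 376.8, 343.1], 0.95), ([226.3, 145.3, 248.6, 168.0], 0.59), ([263.2, 182.4, 283.9, 209.1], 0.57), ([250.7, 172.3, 270.9, 190.0], 0.5), ([159.8, 111.3, 178.3, 127.1], 0.27)]
nest_a [([260.5, 198.1, 289.2, 213.5], 0.58), ([237.0, 166.0, 247.6, 182.9], 0.52), ([225.8, 154.8, 233.2, 165.6], 0.47), ([236.4, 157.0, 257.4, 177.4], 0.47)]
to_rack [([152.2, 148.4, 230.8, 217.9], 0.72)]
lens_adapter [([158.8, 111.0, 177.2, 127.5], 0.65)]
```

Run:
```python
import cv2,numpy as np
a=cv2.imread('pics/top0.png')[130:240,90:300];b=cv2.imread('pics/side0.png')[90:230,130:310]
a=cv2.resize(a,None,fx=3.8,fy=3.8,interpolation=3);cv2.imwrite('pics/c1.png',a)
cv2.imwrite('pics/c2.png',cv2.resize(b,None,fx=4,fy=4,interpolation=3))
```

```text
(no output)
```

View pics/c1.png

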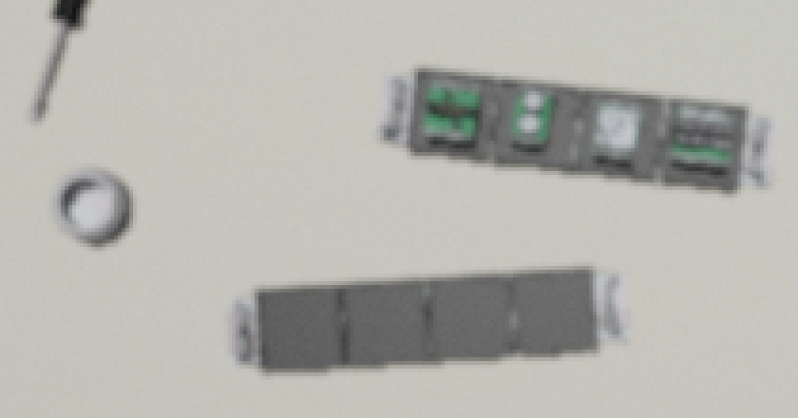

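View pics/top0.png

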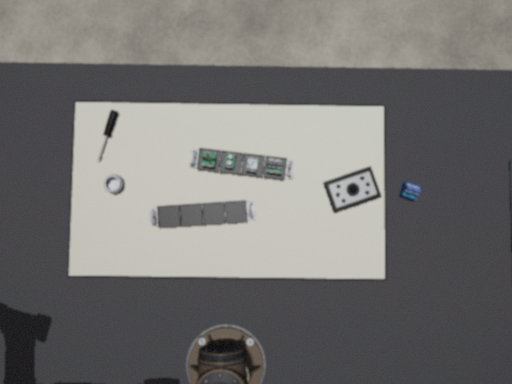

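The full rack is the farther one, at about (197-287, 150-178). Left to right it holds b (low header, 209,160), d (two capacitors, 230,160), c (heat sink, 252,165) and a (two-tier block, 275,166). The empty rack is the nearer one, at about (157-248, 202-227). The blue look-alike at (411,191) is off to the right and not wanted, because the real a is grey and in the rack.

```bash
cat > h.py <<'E'
import numpy as np,cv2
from station import *
from scipy.spatial.transform import Rotation as Ro
def wristT(f,s):
    T=np.eye(4);T[:3,:3]=Ro.from_euler('xyz',s['ee_rot']).as_matrix();T[:3,3]=s['eef_pos'];return T@f['hand_eye']
def proj(f,T,uv,z):
    uv=np.atleast_2d(np.array(uv,float));d=np.c_[(uv[:,0]-f['cx'])/f['fx'],(uv[:,1]-f['cy'])/f['fy'],np.ones(len(uv))]@T[:3,:3].T
    return T[:3,3]+d*((z-T[2,3])/d[:,2])[:,None]
def pix(f,T,P):
    p=(np.atleast_2d(P)-T[:3,3])@T[:3,:3]
    return np.c_[p[:,0]/p[:,2]*f['fx']+f['cx'],p[:,1]/p[:,2]*f['fy']+f['cy']]
E
python3 - <<'E'
from h import *
f=grab_frame('top');g=f['img'].max(2);T=f['T']
for box in((185,140,300,190),(145,192,262,235)):
    l,t,r,b=box;m=(g[t:b,l:r]<135).astype(np.uint8);m=cv2.morphologyEx(m,cv2.MORPH_CLOSE,np.ones((5,5)))
    m=cv2.morphologyEx(m,cv2.MORPH_OPEN,np.ones((9,9)))
    v,u=np.nonzero(m);P=proj(f,T,np.c_[u+l,v+t],.0255)[:,:2].astype(np.float32)
    print(cv2.minAreaRect(P),P.mean(0),len(P))
E
```

```text
((0.6219450235366821, -0.0409122109413147), (0.27598288655281067, 0.0709201768040657), 84.06737518310547) [ 0.62202364 -0.03775175] 1632
((0.4625678062438965, 0.08759455382823944), (0.068872831761837, 0.2909511923789978), 4.491950511932373) [0.46264842 0.08372597] 1999
```

Call:
{"name": "drive_tool", "arguments": {"rows": [[[0.7,-1,0.25],-0.45,1],[[0.7,-1,0.25],-0.45,1],[[0.7,-1,0.25],-0.45,1],[[0.7,-1,0.25],-0.45,1],[[0.7,-1,0.25],-0.45,1],[[0.7,-1,0.25],-0.45,1],[[0.7,-1,0.25],-0.45,1],[[0.7,-1,0.25],-0.45,1]]}}

```text
t: 1.65
eef_pos: [0.3836, 0.35, 0.3032]
ee_rot: [-1.573, -0.001, 2.175]
force: [0.3, 1.4, 0.1]
width: 0.0879
```

Call:
{"name": "drive_tool", "arguments": {"rows": [[[0.7,-1,0],-0.45,1],[[0.7,-1,0],-0.45,1],[[0.7,-1,0],-0.45,1],[[0.7,-1,0],-0.45,1],[[0.7,-1,0],-0.45,1],[[0.7,-1,0],-0.45,1],[[0.7,-1,0],-0.45,1],[[0.7,-1,0],-0.45,1],[[0.7,-1,0],-0.45,1],[[0.7,-1,0],-0.45,1],[[0.7,-1,0],-0.45,1]]}}

```text
t: 2.75
eef_pos: [0.5917, 0.0535, 0.3018]
ee_rot: [-1.571, -0.0, 1.471]
force: [0.9, 0.5, 0.5]
width: 0.0876
```

Run:
```python
from h import *
s=get_state();f=grab_frame('wrist');print(s['t'],s['eef_pos'],np.degrees(s['ee_rot']),s['qd'].max() if hasattr(s['qd'],'max') else s['qd'])
T=wristT(f,s);print(T.round(3),f['fx'],f['cx'],f['cy'])
cv2.imwrite('pics/w1.png',f['img'])
for c,p in(((.622,-.04),-5.9),((.4626,.0855),4.5)):
    a=np.radians(p);y=np.array([-np.sin(a),np.cos(a)])
    print(pix(f,T,[[*(np.array(c)+k*y),.0255] for k in(.105,.035,-.035,-.105)]).round())
for th in('module_a','nest_a'):
    print(th,[(r['box'],round(r['confidence'],2)) for r in regions_of(f,th)])
```

```text
2.75 [0.59168217 0.05352058 0.30177093] [-9.00118565e+01 -1.87973315e-02  8.42816193e+01] 0.010222448880662727
[[-0.995  0.097  0.025  0.585]
 [ 0.1    0.962  0.256 -0.015]
 [ 0.001  0.257 -0.966  0.459]
 [ 0.     0.     0.     1.   ]] 337.4298461166645 257.7485811428113 192.35514564128187
[[227. 169.]
 [226. 114.]
 [224.  54.]
 [223. -12.]]
[[366. 245.]
 [361. 197.]
 [355. 145.]
 [349.  89.]]
module_a [([198.9, 0.2, 235.4, 12.4], 0.96), ([204.4, 149.0, 242.9, 190.3], 0.86), ([201.0, 31.6, 239.4, 74.3], 0.76), ([200.5, 105.4, 239.2, 128.0], 0.72)]
nest_a [([193.3, 0.0, 250.7, 21.1], 0.92), ([192.0, 23.3, 249.2, 87.7], 0.78), ([198.7, 140.9, 250.9, 197.8], 0.66), ([193.1, 80.5, 250.2, 143.4], 0.65)]
```

View pics/w1.png

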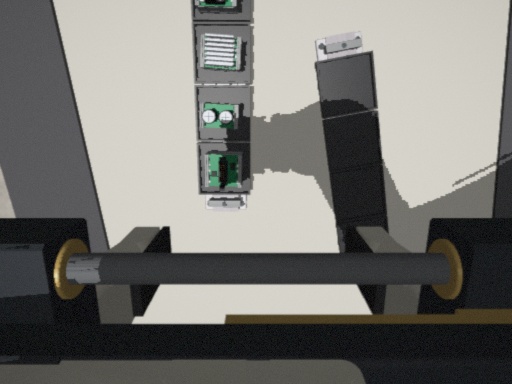

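The three nearest full nests (b, d, c) show at (222,170), (224,113) and (222,54), within about 4 px of the rack prediction. Next I raise the arm and take one view of each rack.

Call:
{"name": "drive_tool", "arguments": {"rows": [[[-0.35,0.35,0.33],0.11,1],[[-0.35,0.35,0.33],0.11,1],[[-0.35,0.35,0.33],0.11,1],[[-0.35,0.35,0.33],0.11,1],[[-0.35,0.35,0.33],0.11,1],[[-0.35,0.35,0.33],0.11,1],[[-0.35,0.35,0.33],0.11,1]]}}

```text
t: 3.6
eef_pos: [0.4869, 0.1576, 0.3998]
ee_rot: [-1.57, 0.0, 1.643]
force: [0.2, 0.0, -0.2]
width: 0.0879
```

```bash
cat > snap.py <<'E'
import sys,pickle
from h import *
n=sys.argv[1];s=get_state();f=grab_frame('wrist');T=wristT(f,s);print(s['t'],s['eef_pos'],np.degrees(s['ee_rot'])[2])
R={}
for th in sys.argv[2:]:
    R[th]=regions_of(f,th);print(th,[(r['box'],round(r['confidence'],2)) for r in R[th]])
pickle.dump((f,T,R),open(n+'.pkl','wb'));cv2.imwrite(f'pics/{n}.png',f['img'])
E
python3 snap.py e nest_a to_rack
```

```text
3.6 [0.48689432 0.15758873 0.39975123] 94.15400054142478
nest_a [([139.0, 0.0, 191.5, 58.9], 0.82)]
to_rack [([250.4, 0.0, 299.3, 205.4], 0.72)]
```

Call:
{"name": "drive_tool", "arguments": {"rows": [[[0.42,-0.43,0],-0.11,1],[[0.42,-0.43,0],-0.11,1],[[0.42,-0.43,0],-0.11,1],[[0.42,-0.43,0],-0.11,1],[[0.42,-0.43,0],-0.11,1],[[0.42,-0.43,0],-0.11,1],[[0.42,-0.43,0],-0.11,1]]}}

```text
t: 4.45
eef_pos: [0.6129, 0.0286, 0.4003]
ee_rot: [-1.57, 0.0, 1.47]
force: [0.2, 0.1, -0.2]
width: 0.0874
```

```bash
python3 snap.py f nest_a module_a; python3 -c "
import cv2,numpy as np
cv2.imwrite('pics/ef.png',np.vstack([cv2.resize(cv2.imread('pics/%s.png'%n)[:225,100:450],None,fx=1.33,fy=1.33) for n in 'ef']))"
```

```text
4.45 [0.61285002 0.02864953 0.40026207] 84.2096655346613
nest_a [([219.7, 0.7, 270.1, 53.0], 0.84), ([223.2, 102.6, 269.3, 154.0], 0.75), ([223.5, 148.6, 264.5, 197.0], 0.7), ([227.9, 153.6, 263.7, 188.7], 0.63)]
module_a [([228.7, 3.2, 254.9, 48.2], 0.96), ([229.4, 118.3, 255.6, 140.2], 0.66), ([229.4, 65.1, 257.1, 92.3], 0.64), ([229.6, 156.9, 262.2, 187.6], 0.6)]
```

View pics/ef.png

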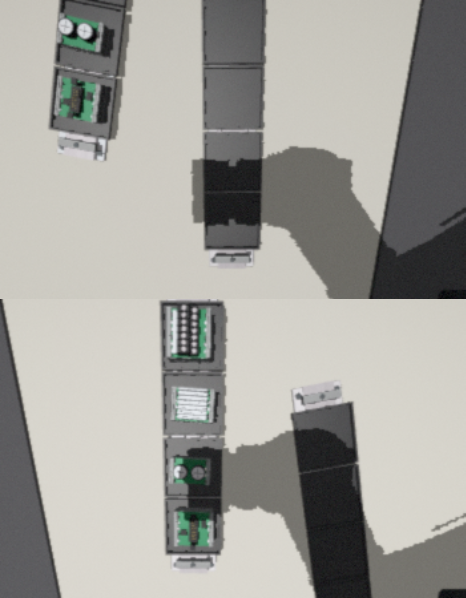

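```bash
cat > fit.py <<'E'
import pickle
from h import *
from scipy.optimize import minimize
def box(p,lx,ly,z0,z1,off=0):
    a=np.radians(p[2]);R=np.array([[np.cos(a),-np.sin(a)],[np.sin(a),np.cos(a)]])
    c=np.array([[sx*lx/2,sy*ly/2+off] for sx,sy in((1,1),(-1,1),(-1,-1),(1,-1))])@R.T+p[:2]
    return np.vstack([np.c_[c,np.full(4,z)] for z in(z0,z1)])
def fit(f,T,mask,p0,lx,ly,z0,z1):
    S=4;m=cv2.resize(mask.astype(np.uint8),None,fx=S,fy=S,interpolation=0)
    def cost(p):
        h=cv2.convexHull(((pix(f,T,box(p,lx,ly,z0,z1))+.5)*S*16).astype(np.int32))
        r=np.zeros_like(m);cv2.fillConvexPoly(r,h,1,shift=4);return 1-(r&m).sum()/(r|m).sum()
    sx=np.array([p0+np.array(d) for d in((0,0,0),(.006,0,0),(0,.006,0),(0,0,4))])
    o=minimize(cost,p0,method='Nelder-Mead',options=dict(initial_simplex=sx,maxiter=120));return o.x,1-o.fun
def draw(im,f,T,B,col,S):
    q=((pix(f,T,B)+.5)*S).astype(np.int32);[cv2.polylines(im,[k],True,col,1) for k in(q[4:],)]
E
python3 - <<'E'
from fit import *
full=np.array([.622,-.04,-5.9]);emp=np.array([.4626,.0855,4.5])
out=[]
for n,p0 in(('e',emp),('f',full)):
    f,T,R=pickle.load(open(n+'.pkl','rb'))
    g=f['img'].max(2);m=(g<88).astype(np.uint8)
    # restrict to neighbourhood of prediction
    roi=np.zeros_like(m);cv2.fillConvexPoly(roi,cv2.convexHull(pix(f,T,box(p0,.084,.284,.02,.0255)).astype(np.int32)),1)
    m=cv2.morphologyEx(m&roi,cv2.MORPH_CLOSE,np.ones((25,25)) if n=='f' else np.ones((7,7)));m=cv2.morphologyEx(m,cv2.MORPH_OPEN,np.ones((9,9)))
    m[215:]=0
    p,s=fit(f,T,m,p0,.068,.278,.0155,.0255);print(n,p.round(4),round(s,3))
    S=3;im=cv2.resize(f['img'],None,fx=S,fy=S,interpolation=3)
    for k in(.105,.035,-.035,-.105):draw(im,f,T,box(p,.068,.068,.0255,.0255,k),(0,255,255),S)
    if n=='f':
        a=np.radians(p[2]);
        for nm,ly,k in zip('bdca',(.040,.028,.034,.047),(.105,.035,-.035,-.105)):
            c=p[:2]+k*np.array([-np.sin(a),np.cos(a)]);pc=pix(f,T,[[*c,.05]])[0]
            r=min(R['module_a'],key=lambda r:np.hypot(*(np.array(r['box']).reshape(2,2).mean(0)-pc)))
            q,s=fit(f,T,r['pixels'],np.array([*c,p[2]]),.045,ly,.0195,.0515)
            print(nm,'nest',c.round(4),'mod',q.round(4),round(s,3));draw(im,f,T,box(q,.045,ly,.0195,.0515),(0,0,255),S)
        out.append(im[0:610,600:900])
    else: out.append(im[0:610,600:1000])
cv2.imwrite('pics/ov.png',np.hstack(out))
E
```

```text
e [0.4671 0.0524 3.9785] 0.289
f [ 0.6254 -0.0437 -5.4538] 0.644
b nest [0.6354 0.0608] mod [ 0.6344  0.0614 -7.2928] 0.94
d nest [ 0.6288 -0.0089] mod [ 6.3240e-01 -4.4000e-03 -5.9401e+00] 0.923
c nest [ 0.6221 -0.0786] mod [ 0.6209 -0.0736 -9.5595] 0.95
a nest [ 0.6155 -0.1482] mod [ 0.6174 -0.1448 -6.0367] 0.921
```

View pics/ov.png

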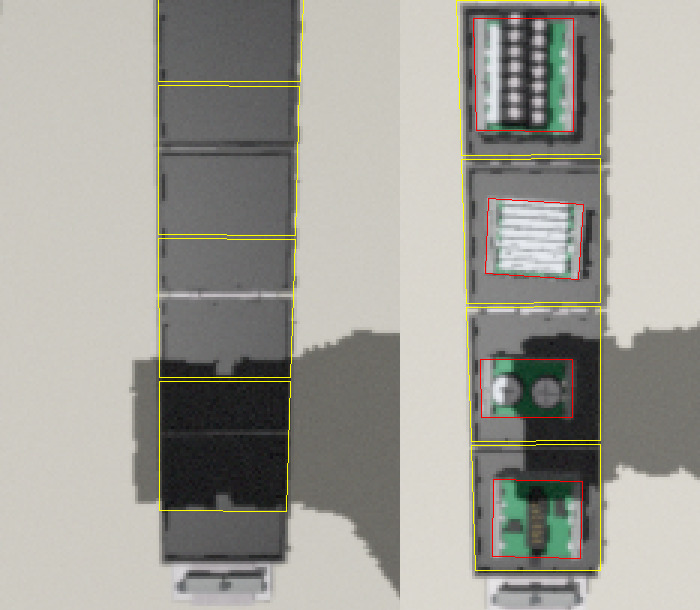

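Run:
```python
from fit import *
f,T,R=pickle.load(open('e.pkl','rb'))
uv=np.array([(157.5,295),(294,295),(157,148),(297.5,148),(160,433),(290,433),(161,562),(286.5,561)])
P=proj(f,T,uv/3-.5+[200,0],.0255)[:,:2];print(P.round(4))
M=np.array([(-.034,0),(.034,0),(-.034,-.07),(.034,-.07),(-.034,.07),(.034,.07),(-.034,.139),(.034,.139)])
A,_=cv2.estimateAffinePartial2D(M,P,ransacReprojThreshold=1);print(A,np.degrees(np.arctan2(A[1,0],A[0,0])),np.hypot(A[1,0],A[0,0]))
# rack centre etc with fixed scale
a=np.arctan2(A[1,0],A[0,0]);Rr=np.array([[np.cos(a),-np.sin(a)],[np.sin(a),np.cos(a)]]);c=(P-M@Rr.T).mean(0);print('c',c,(P-M@Rr.T-c).round(4))
for k in(.105,.035,-.035,-.105):print((c+Rr@[0,k]).round(4))
```

```text
[[0.4999 0.0826]
 [0.431  0.0777]
 [0.5048 0.0137]
 [0.4364 0.0087]
 [0.4939 0.152 ]
 [0.426  0.1471]
 [0.4886 0.2213]
 [0.4209 0.2159]]Traceback (most recent call last):
  File "<stdin>", line 6, in <module>
cv2.error: OpenCV(4.12.0) /io/opencv/modules/calib3d/src/ptsetreg.cpp:1108: error: (-215:Assertion failed) count >= 0 && to.checkVector(2) == count in function 'estimateAffinePartial2D'
```

The empty rack (image dividers at rows 49, 98 and 144) is centred near (0.465, 0.080), yaw +4.4°. The module outlines fit well. I start with b.

Call:
{"name": "drive_tool", "arguments": {"rows": [[[0.072,0.109,-0.15],-0.017,1],[[0.072,0.109,-0.3],-0.017,1],[[0.072,0.109,-0.45],-0.017,1],[[0.072,0.109,-0.6],-0.017,1],[[0.072,0.109,-0.72],-0.017,1],[[0.072,0.109,-0.83],-0.017,1],[[0.072,0.109,-0.9],-0.017,1],[[0.072,0.109,-0.9],-0.017,1],[[0.072,0.109,-0.9],-0.017,1]]}}

```text
t: 5.5
eef_pos: [0.635, 0.0619, 0.1315]
ee_rot: [-1.572, 0.0, 1.445]
force: [-0.1, 0.5, 0.7]
width: 0.0877
```

```bash
python3 snap.py g module_a
python3 - <<'E'
from fit import *
f,T,R=pickle.load(open('g.pkl','rb'));S=1.5
im=cv2.resize(f['img'],None,fx=S,fy=S)
draw(im,f,T,box([.6344,.0614,-7.3],.045,.040,.0195,.0515),(0,0,255),S)
cv2.imwrite('pics/g1.png',im)
E
```

```text
5.5 [0.63498893 0.06194075 0.13154664] 82.76840797408398
module_a [([217.1, 84.7, 282.3, 129.4], 0.95), ([215.8, 0.0, 287.2, 32.1], 0.91), ([224.3, 164.8, 291.8, 238.6], 0.82)]
```

View pics/g1.png

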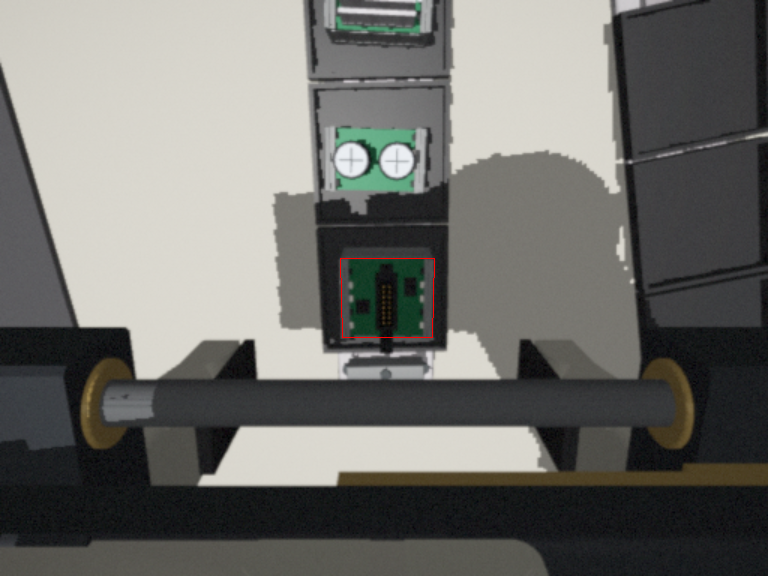

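The red outline of b at (340-434, 258-337) lies right on its carrier. Descending to grip.

Call:
{"name": "drive_tool", "arguments": {"newtons": 20, "rows": [[[0,0,-0.1],0,1],[[0,0,-0.2],0,1],[[0,0,-0.28],0,1],[[0,0,-0.32],0,1],[[0,0,-0.333],0,1],[[0,0,-0.333],0,0.6],[[0,0,-0.333],0,0.4],[[0,0,-0.333],0,0.4],[[0,0,-0.333],0,0.4],[[0,0,-0.333],0,0.4],[[0,0,-0.333],0,0.4],[[0,0,-0.333],0,0.4]]}}

```text
t: 6.8
eef_pos: [0.6353, 0.0616, 0.0316]
ee_rot: [-1.572, -0.001, 1.444]
force: [-2.2, 1.0, 6.4]
width: 0.0446
```

Call:
{"name": "drive_tool", "arguments": {"rows": [[[0,0,0.04],0,0.4],[[0,0,0.14],0,0.4],[[0,0,0.25],0,0.4],[[0,0,0.333],0,0.4],[[-0.06,0.04,0.333],0.013,0.4],[[-0.17,0.12,0.333],0.035,0.4],[[-0.29,0.2,0.333],0.06,0.4],[[-0.41,0.28,0.333],0.09,0.4],[[-0.51,0.36,0.333],0.115,0.4],[[-0.57,0.4,0.333],0.13,0.4],[[-0.591,0.412,0.333],0.13,0.4],[[-0.591,0.412,0.333],0.13,0.4]]}}

```text
t: 8.0
eef_pos: [0.4571, 0.1855, 0.1313]
ee_rot: [-1.571, -0.001, 1.649]
force: [0.1, -0.2, 0.3]
width: 0.0449
```

```bash
python3 snap.py h
python3 - <<'E'
from fit import *
f,T,R=pickle.load(open('h.pkl','rb'));S=1.5
im=cv2.resize(f['img'],None,fx=S,fy=S)
for k in(.105,.035,-.035,-.105):draw(im,f,T,box([.4652,.0804,4.4],.068,.068,.0255,.0255,k),(0,255,255),S)
g=get_state();draw(im,f,T,box([*g['eef_pos'][:2],4.4],.045,.040,.151,.151),(0,0,255),S)
cv2.imwrite('pics/h1.png',im)
E
```

```text
8.0 [0.4570531  0.18547813 0.1312682 ] 94.46318565718578
```

View pics/h1.png

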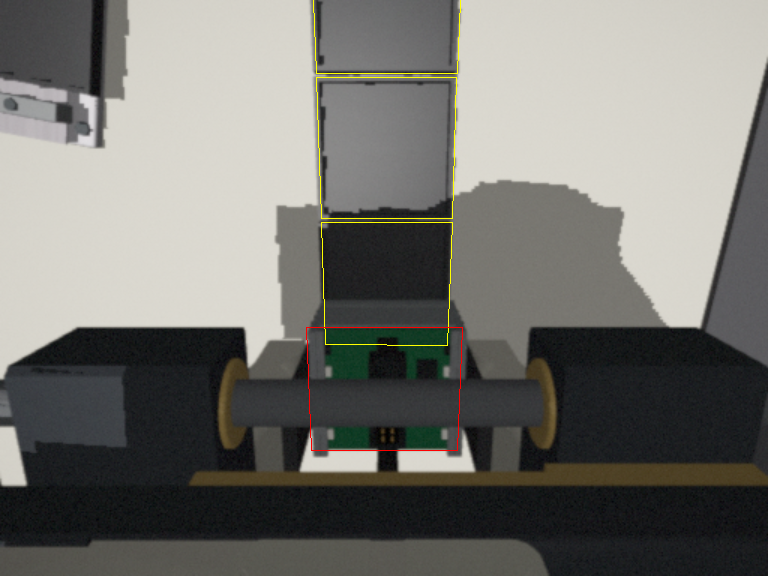

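b is held squarely and the empty-rack outline (yellow) matches the left nest at (325-452, 220-345). Lowering and releasing.

Call:
{"name": "drive_tool", "arguments": {"rows": [[[0,0,-0.1],0,0.4],[[0,0,-0.2],0,0.4],[[0,0,-0.27],0,0.4],[[0,0,-0.305],0,0.4],[[0,0,-0.32],0,0.4],[[0,0,-0.328],0,0.4],[[0,0,-0.333],0,0.4],[[0,0,-0.333],0,0.4],[[0,0,-0.333],0,0.4]]}}

```text
t: 8.95
eef_pos: [0.4581, 0.1853, 0.0317]
ee_rot: [-1.572, -0.001, 1.648]
force: [0.8, -2.1, 3.3]
width: 0.045
```

Call:
{"name": "drive_tool", "arguments": {"rows": [[[0,0,0],0,0.6],[[0,0,0],0,0.7],[[0,0,0],0,0.85],[[0,0,0],0,1],[[0,0,0],0,1],[[0,0,0.05],0,1],[[0,0,0.15],0,1],[[0,0,0.25],0,1],[[0,0,0.333],0,1],[[0,0,0.333],0,1]]}}

```text
t: 9.95
eef_pos: [0.4586, 0.1861, 0.1335]
ee_rot: [-1.575, -0.003, 1.648]
force: [0.4, 0.5, -0.4]
width: 0.0876
```

Run:
```python
from fit import *
f,T,R=pickle.load(open('g.pkl','rb'))
for r,p0,ly in((R['module_a'][0],[.6324,-.0044,-5.9],.028),(R['module_a'][2],[.6344,.0614,-7.3],.040)):
    print(fit(f,T,r['pixels'],np.array(p0),.045,ly,.0195,.0515))
```

```text
(array([ 6.31951517e-01, -4.10115574e-03, -9.00712252e+00]), np.float64(0.951221671388102))
(array([ 0.63517878,  0.06183318, -7.18787727]), np.float64(0.9382845188284519))
```

Call:
{"name": "drive_tool", "arguments": {"rows": [[[0.05,-0.06,0],-0.01,1],[[0.15,-0.17,0],-0.03,1],[[0.26,-0.29,0],-0.055,1],[[0.37,-0.41,0],-0.08,1],[[0.48,-0.52,0],-0.1,1],[[0.55,-0.6,0],-0.114,1],[[0.584,-0.632,0],-0.114,1],[[0.584,-0.632,0],-0.114,1],[[0.584,-0.632,0],-0.114,1]]}}

```text
t: 10.85
eef_pos: [0.6316, -0.0044, 0.1296]
ee_rot: [-1.569, 0.0, 1.468]
force: [0.1, -0.8, 0.3]
width: 0.0875
```

```bash
cat > chk.py <<'E'
import sys
from fit import *
# chk.py pkl x y psi ly : fit nearest region
n,x,y,p,ly=sys.argv[1],*map(float,sys.argv[2:6])
f,T,R=pickle.load(open(n+'.pkl','rb'));pc=pix(f,T,[[x,y,.05]])[0]
r=min(R['module_a'],key=lambda r:np.hypot(*(np.array(r['box']).reshape(2,2).mean(0)-pc)))
print(pc,r['box'],fit(f,T,r['pixels'],np.array([x,y,p]),.045,ly,.0195,.0515))
E
python3 snap.py i module_a; python3 chk.py i .6324 -.0044 -5.9 .028; python3 chk.py i .6209 -.0736 -9.6 .034;python3 chk.py i .6174 -.1448 -6 .047
```

```text
10.85 [ 0.63163943 -0.00440346  0.12956193] 84.12266930330824
module_a [([225.7, 69.7, 294.5, 127.6], 0.94), ([224.9, 1.4, 291.7, 35.2], 0.76), ([224.8, 171.6, 287.1, 220.5], 0.72)]
[255.93065092 199.72816009] [224.8, 171.6, 287.1, 220.5] (array([ 6.32055115e-01, -3.76805962e-03, -8.43994686e+00]), np.float64(0.9646451557168156))
[262.14820995 100.51313941] [225.7, 69.7, 294.5, 127.6] (array([ 0.62099407, -0.07363033, -9.5404899 ]), np.float64(0.9595008988051179))
[256.36026713 -17.70147843] [224.9, 1.4, 291.7, 35.2] (array([ 0.61738638, -0.14408604, -5.75068063]), np.float64(0.972440447621694))
```

d refined: yaw −8.4°, so I add a −2.5° turn on the way down.

Call:
{"name": "drive_tool", "arguments": {"rows": [[[0,0,-0.1],-0.028,1],[[0,0,-0.2],-0.028,1],[[0,0,-0.28],-0.028,1],[[0,0,-0.32],-0.028,1],[[0,0,-0.333],-0.028,1],[[0,0,-0.333],-0.028,0.6],[[0,0,-0.333],-0.028,0.4],[[0,0,-0.333],-0.028,0.4],[[0,0,-0.333],-0.028,0.4],[[0,0,-0.333],-0.028,0.4],[[0,0,-0.333],-0.028,0.4],[[0,0,-0.333],-0.028,0.4]]}}

```text
t: 12.15
eef_pos: [0.6332, -0.0046, 0.0313]
ee_rot: [-1.572, -0.0, 1.425]
force: [0.2, 1.4, 6.5]
width: 0.0447
```

Call:
{"name": "drive_tool", "arguments": {"rows": [[[0,0,0.04],0,0.4],[[0,0,0.14],0,0.4],[[0,0,0.25],0,0.4],[[0,0,0.333],0,0.4],[[-0.06,0.04,0.333],0.015,0.4],[[-0.17,0.12,0.333],0.04,0.4],[[-0.29,0.2,0.333],0.07,0.4],[[-0.4,0.28,0.333],0.1,0.4],[[-0.5,0.35,0.333],0.13,0.4],[[-0.55,0.39,0.333],0.142,0.4],[[-0.566,0.399,0.333],0.142,0.4],[[-0.566,0.399,0.333],0.142,0.4]]}}

```text
t: 13.35
eef_pos: [0.4625, 0.1154, 0.1311]
ee_rot: [-1.571, -0.0, 1.648]
force: [0.3, -0.3, -0.5]
width: 0.0447
```

Call:
{"name": "drive_tool", "arguments": {"rows": [[[0,0,-0.1],0,0.4],[[0,0,-0.2],0,0.4],[[0,0,-0.27],0,0.4],[[0,0,-0.305],0,0.4],[[0,0,-0.32],0,0.4],[[0,0,-0.328],0,0.4],[[0,0,-0.333],0,0.4],[[0,0,-0.333],0,0.4],[[0,0,-0.333],0,0.4]]}}

```text
t: 14.25
eef_pos: [0.4635, 0.1153, 0.0317]
ee_rot: [-1.572, -0.001, 1.648]
force: [0.9, -2.4, 3.8]
width: 0.0447
```

Call:
{"name": "drive_tool", "arguments": {"rows": [[[0,0,0],0,0.6],[[0,0,0],0,0.7],[[0,0,0],0,0.85],[[0,0,0],0,1],[[0,0,0],0,1],[[0,0,0.05],0,1],[[0,0,0.15],0,1],[[0,0,0.25],0,1],[[0,0,0.333],0,1],[[0,0,0.333],0,1]]}}

```text
t: 15.25
eef_pos: [0.4641, 0.116, 0.1335]
ee_rot: [-1.575, -0.002, 1.648]
force: [0.8, 0.1, -0.6]
width: 0.0877
```

Call:
{"name": "drive_tool", "arguments": {"rows": [[[0.05,-0.06,0],-0.01,1],[[0.14,-0.17,0],-0.04,1],[[0.24,-0.29,0],-0.07,1],[[0.34,-0.41,0],-0.1,1],[[0.44,-0.52,0],-0.13,1],[[0.5,-0.6,0],-0.155,1],[[0.528,-0.63,0],-0.155,1],[[0.528,-0.63,0],-0.155,1],[[0.528,-0.63,0],-0.155,1]]}}

```text
t: 16.15
eef_pos: [0.6202, -0.0735, 0.1296]
ee_rot: [-1.569, 0.0, 1.404]
force: [-0.4, 1.3, -0.0]
width: 0.0874
```

```bash
python3 snap.py j module_a; python3 chk.py j .621 -.0736 -9.5 .034;python3 chk.py j .6174 -.1448 -6 .047
```

```text
16.15 [ 0.62021106 -0.07354752  0.12962302] 80.45465093227418
module_a [([211.5, 65.0, 278.6, 137.7], 0.85), ([223.7, 170.7, 286.0, 230.6], 0.75), ([388.2, 138.0, 487.9, 255.1], 0.43)]
[255.8611463  199.73523026] [223.7, 170.7, 286.0, 230.6] (array([  0.62133283,  -0.07224917, -10.07168113]), np.float64(0.9136474368942104))
[243.46636576  99.33764393] [211.5, 65.0, 278.6, 137.7] (array([ 0.6175534 , -0.14376107, -7.25902448]), np.float64(0.9690523951906943))
```

Everything agrees. Gripping c and moving it to its nest (shift −0.510, +0.395, turn +0.155).

Call:
{"name": "drive_tool", "arguments": {"rows": [[[0,0,-0.1],0,1],[[0,0,-0.2],0,1],[[0,0,-0.28],0,1],[[0,0,-0.32],0,1],[[0,0,-0.333],0,1],[[0,0,-0.333],0,0.6],[[0,0,-0.333],0,0.4],[[0,0,-0.333],0,0.4],[[0,0,-0.333],0,0.4],[[0,0,-0.333],0,0.4],[[0,0,-0.333],0,0.4],[[0,0,-0.333],0,0.4]]}}

```text
t: 17.45
eef_pos: [0.622, -0.074, 0.0317]
ee_rot: [-1.572, -0.0, 1.404]
force: [-1.5, -0.3, 5.2]
width: 0.0451
```

Call:
{"name": "drive_tool", "arguments": {"rows": [[[0,0,0.04],0,0.4],[[0,0,0.14],0,0.4],[[0,0,0.25],0,0.4],[[0,0,0.333],0,0.4],[[-0.06,0.04,0.333],0.015,0.4],[[-0.16,0.12,0.333],0.045,0.4],[[-0.27,0.2,0.333],0.075,0.4],[[-0.37,0.28,0.333],0.105,0.4],[[-0.46,0.35,0.333],0.135,0.4],[[-0.5,0.385,0.333],0.155,0.4],[[-0.51,0.395,0.333],0.155,0.4],[[-0.51,0.395,0.333],0.155,0.4]]}}

```text
t: 18.65
eef_pos: [0.4683, 0.045, 0.1313]
ee_rot: [-1.572, -0.0, 1.648]
force: [0.1, 0.8, -0.9]
width: 0.0448
```

Call:
{"name": "drive_tool", "arguments": {"rows": [[[0,0,-0.1],0,0.4],[[0,0,-0.2],0,0.4],[[0,0,-0.27],0,0.4],[[0,0,-0.305],0,0.4],[[0,0,-0.32],0,0.4],[[0,0,-0.328],0,0.4],[[0,0,-0.333],0,0.4],[[0,0,-0.333],0,0.4],[[0,0,-0.333],0,0.4]]}}

```text
t: 19.55
eef_pos: [0.4689, 0.0447, 0.0317]
ee_rot: [-1.573, -0.0, 1.648]
force: [-0.3, -1.6, 3.1]
width: 0.0448
```

Call:
{"name": "drive_tool", "arguments": {"rows": [[[0,0,0],0,0.6],[[0,0,0],0,0.7],[[0,0,0],0,0.85],[[0,0,0],0,1],[[0,0,0],0,1],[[0,0,0.05],0,1],[[0,0,0.15],0,1],[[0,0,0.25],0,1],[[0,0,0.333],0,1],[[0,0,0.333],0,1]]}}

```text
t: 20.55
eef_pos: [0.4696, 0.0452, 0.1335]
ee_rot: [-1.575, -0.002, 1.648]
force: [-0.1, 0.2, -0.8]
width: 0.0877
```

Call:
{"name": "drive_tool", "arguments": {"rows": [[[0.05,-0.06,0],-0.01,1],[[0.14,-0.17,0],-0.03,1],[[0.24,-0.29,0],-0.06,1],[[0.34,-0.41,0],-0.09,1],[[0.42,-0.52,0],-0.11,1],[[0.475,-0.6,0],-0.124,1],[[0.498,-0.63,0],-0.124,1],[[0.498,-0.63,0],-0.124,1],[[0.498,-0.63,0],-0.124,1]]}}

```text
t: 21.45
eef_pos: [0.6166, -0.144, 0.1296]
ee_rot: [-1.569, -0.0, 1.453]
force: [0.7, -0.2, 1.5]
width: 0.0875
```

```bash
python3 snap.py k module_a; python3 chk.py k .6174 -.144 -6.8 .047
```

```text
21.45 [ 0.61658758 -0.14399482  0.12959444] 83.2308161300924
module_a [([229.2, 160.2, 287.2, 242.6], 0.77)]
[255.8484402  199.70017953] [229.2, 160.2, 287.2, 242.6] (array([ 0.61753591, -0.14261974, -6.80175819]), np.float64(0.9270060043668122))
```

Call:
{"name": "drive_tool", "arguments": {"rows": [[[0,0,-0.1],0,1],[[0,0,-0.2],0,1],[[0,0,-0.28],0,1],[[0,0,-0.32],0,1],[[0,0,-0.333],0,1],[[0,0,-0.333],0,0.6],[[0,0,-0.333],0,0.4],[[0,0,-0.333],0,0.4],[[0,0,-0.333],0,0.4],[[0,0,-0.333],0,0.4],[[0,0,-0.333],0,0.4],[[0,0,-0.333],0,0.4]]}}

```text
t: 22.75
eef_pos: [0.6182, -0.1445, 0.0313]
ee_rot: [-1.572, -0.0, 1.453]
force: [-1.3, 0.7, 5.3]
width: 0.0447
```

Call:
{"name": "drive_tool", "arguments": {"rows": [[[0,0,0.04],0,0.4],[[0,0,0.14],0,0.4],[[0,0,0.25],0,0.4],[[0,0,0.333],0,0.4],[[-0.05,0.04,0.333],0.015,0.4],[[-0.14,0.12,0.333],0.04,0.4],[[-0.24,0.2,0.333],0.065,0.4],[[-0.34,0.28,0.333],0.09,0.4],[[-0.43,0.35,0.333],0.115,0.4],[[-0.47,0.385,0.333],0.124,0.4],[[-0.48,0.396,0.333],0.124,0.4],[[-0.48,0.396,0.333],0.124,0.4]]}}

```text
t: 23.95
eef_pos: [0.4735, -0.0253, 0.1311]
ee_rot: [-1.571, -0.0, 1.648]
force: [1.8, -0.2, -1.3]
width: 0.0447
```

Call:
{"name": "drive_tool", "arguments": {"rows": [[[0,0,-0.1],0,0.4],[[0,0,-0.2],0,0.4],[[0,0,-0.27],0,0.4],[[0,0,-0.305],0,0.4],[[0,0,-0.32],0,0.4],[[0,0,-0.328],0,0.4],[[0,0,-0.333],0,0.4],[[0,0,-0.333],0,0.4],[[0,0,-0.333],0,0.4]]}}

```text
t: 24.85
eef_pos: [0.4743, -0.0256, 0.0316]
ee_rot: [-1.572, -0.0, 1.648]
force: [-1.5, -2.5, 2.1]
width: 0.0445
```

Release, rise, then go back to the look pose above the filled rack (TCP about (0.487, 0.158, 0.40)).

Call:
{"name": "drive_tool", "arguments": {"rows": [[[0,0,0],0,0.6],[[0,0,0],0,0.7],[[0,0,0],0,0.85],[[0,0,0],0,1],[[0,0,0],0,1],[[0,0,0.05],0,1],[[0,0,0.15],0,1],[[0,0,0.25],0,1],[[0,0,0.333],0,1],[[0,0,0.333],0,1]]}}

```text
t: 25.85
eef_pos: [0.475, -0.0252, 0.1335]
ee_rot: [-1.576, -0.001, 1.648]
force: [0.6, 0.8, 0.8]
width: 0.0879
```

Call:
{"name": "drive_tool", "arguments": {"rows": [[[0,0.1,0.12],0,1],[[0,0.2,0.24],0,1],[[0,0.3,0.36],0,1],[[0,0.4,0.48],0,1],[[0,0.5,0.6],0,1],[[0,0.53,0.72],0,1],[[0,0.53,0.84],0,1],[[0,0.53,0.94],0,1],[[0,0.53,0.94],0,1],[[0,0.53,0.94],0,1]]}}

```text
t: 26.85
eef_pos: [0.4733, 0.1336, 0.4118]
ee_rot: [-1.57, -0.0, 1.648]
force: [-0.0, 0.1, -0.2]
width: 0.0873
```

```bash
python3 snap.py l module_a; for a in ".4571 .1851 4.4 .040" ".4625 .1153 4.4 .028" ".468 .045 4.4 .034" ".4733 -.0245 4.4 .047"; do python3 chk.py l $a; done; python3 -c "
import cv2
from h import *
im=cv2.resize(cv2.imread('pics/l.png')[:225,150:400],None,fx=2.6,fy=2.6,interpolation=3);cv2.imwrite('pics/l1.png',im)
f=grab_frame('side');cv2.imwrite('pics/s1.png',cv2.resize(f['img'][80:280,110:330],None,fx=3,fy=3,interpolation=3))"
```

```text
26.85 [0.47330897 0.13362808 0.41176432] 94.40640401691286
module_a [([250.7, 76.7, 278.7, 102.4], 0.94), ([252.7, 15.3, 282.5, 57.4], 0.89), ([249.4, 162.8, 279.9, 196.8], 0.78), ([249.6, 126.2, 278.1, 148.5], 0.62)]
[264.82437289 181.83034602] [249.4, 162.8, 279.9, 196.8] (array([0.45838457, 0.18585629, 5.35937554]), np.float64(0.9323280344673897))
[265.03158903 137.13534326] [249.6, 126.2, 278.1, 148.5] (array([0.46349561, 0.1155727 , 4.20235075]), np.float64(0.9068784063146025))
[265.21397212  88.84164194] [250.7, 76.7, 278.7, 102.4] (array([0.46850559, 0.0456103 , 4.53511152]), np.float64(0.9732288605941887))
[265.50434719  37.50915336] [252.7, 15.3, 282.5, 57.4] (array([ 0.47343342, -0.02451344,  4.37664948]), np.float64(0.9443680341474983))
```

View pics/l1.png

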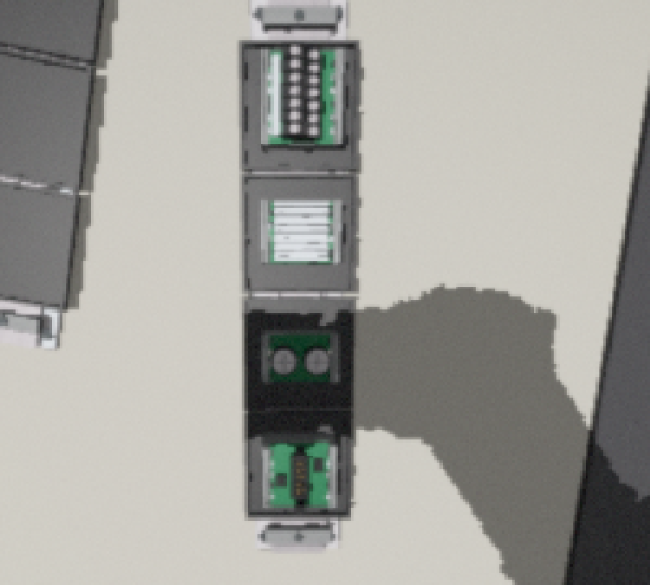

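View pics/s1.png

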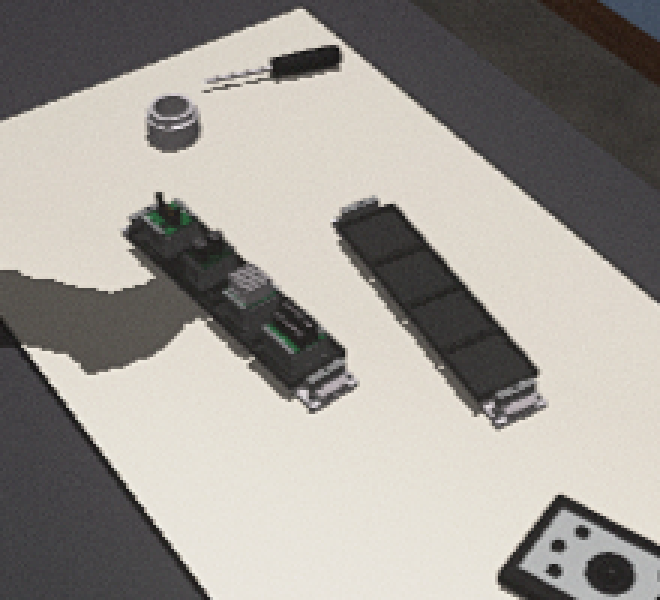

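All four stand upright and centred in their nests. From the left end they run b, d, c, a, at (300,475), (300,360), (300,230) and (300,100) in the wrist view. The source rack is empty and the adapter stands where it was.

```bash
python3 -c "
from station import *
print(job_done())"
```

```text
the job is handed in; nothing more can be done
None
```

I moved all four modules to the empty rack in their original order: b, d, c, a from the left. The job was handed in at about 27 s of the 93 s allowed.

- **Placement:** In the last wrist view each module stands inside its own nest, within about 1.5 mm of the middle. Module yaws read 4.2° to 5.4° against the rack's 4.4°. Module b is the furthest off, about 1° out of square, which is within the fit error.
- **Contact:** Each module was set down at its pick-up height. After the four set-downs the vertical force read 2 to 4 N. All were released and the gripper is well clear.
- **Rest of the scene:** In the last side view all four modules stand upright, the full rack is empty and the lens adapter stands where it was. I did not go near the blue look-alike, but it is not in the final pictures.
- **Disagreement:** The overhead camera and the wrist camera differed by about 3 to 4 mm on the rack positions. I used the wrist camera for both picking and placing. My first automatic fit of the empty rack was wrong, so I read its edges by hand, and the later overlay agreed with that.

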